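# Punch the screw spot through a cigar box catch plate

### The job

Take the spring-loaded centre punch out of its wooden stand, set its point right down into the open screw hole of the brass catch plate on the cigar box lid, and press straight down until its hidden spring snaps; fire it nowhere else, and press gently, never harder than 22 N, so that the lid is not crushed. Then put the punch back upright in its stand with its collar resting on the wood, let go, and leave the other things on the table where they are.

Things in the scene. Friction and masses are not known exactly. Their poses are not given: they have to be found in the camera images.
- punch: Steel spring-loaded centre punch, 0.2 kg, standing nose down in the stand. Origin on its axis at the underside of its collar; z along the axis, up towards the cap. Collar 26 mm across, z = 0 to 6 mm. Above it the round grip barrel, 17 mm across, to z = 75 mm, and a cap to z = 85 mm. Below the collar a round nose, 14 mm across (11 mm at its end), down to z = -40 mm; the nib comes out of its end.
- punch_sear (a joint): Hidden catch of the punch spring (m): 0 = cocked, 0.003 = snapped (beyond 0.002 counts). Pressed on its point the nib gives from 3 N, the force climbs 2.2 N per mm to 13 to 16 N, then suddenly falls by 3 to 6 N; 3 mm farther it is solid. Lifted, it cocks again. Nib 5 mm across, point 3 mm. Its reach when out is unknown: 50 to 60 mm below the punch origin, the same all through a run.
- stand: Fixed dark wooden block, 64 x 64 mm, 70 mm tall, the punch's stand. Origin at the centre of its underside, z up. In the middle of its top an upright blind hole, 18 mm across with a 3 mm wide chamfer, 64 mm deep. The punch belongs in it with its collar on the top face, its origin then 70 mm above the stand's origin.
- cigar_box: Fixed closed wooden cigar box, 164 (x) x 224 (y) mm, lid top 56 mm high. Origin at the centre of its underside, z up. Two brass plates, each 28 (x) x 64 (y) x 4 mm, lie on the lid, centred at x = -45 mm and x = +50 mm, y = 0. The far one has both screws in. The near one (at -x) has a screw in at its -y end and an open hole at its +y end.
- hole (a point): Centre of the open screw hole's mouth, in the top face of the near brass plate, 60 mm above the table; axes as the box's. Hole 7 mm across with a 1 mm chamfer, 3.5 mm deep to bare wood. Around it the plate is flat: to 14 mm either way along x and along +y; along -y there is a screw head, 11 mm across and 3 mm high, centred 36 mm away.
- spot: The bare wood at the bottom of the open hole, about 7 mm across to be seen, part of the box. Origin on the hole's axis, 6.5 mm below the plate's top face.
- tape_roll: Bystander: loose silver ring of tape, 72 mm across, 30 mm tall, origin under its centre.
- glue_dish: Bystander: loose white bowl, 72 mm across, 32 mm tall, origin under its centre.
- screw_jar: Bystander: loose small glass jar, 48 mm across, 50 mm tall, origin under its centre.
- screwdriver: Bystander: loose screwdriver, 170 mm long, lying on the table.
- screw_tin: Bystander: loose flat round steel tin, 40 mm across, 14 mm tall, on the +y end of the box lid; origin under its centre.
- cutter: Bystander: loose flat steel cigar cutter, 50 x 32 x 11 mm, origin under its centre.
- lighter: Bystander: loose black lighter, 75 x 24 x 16 mm, lying on the table, origin under its centre.
Not all that is in view belongs to the job. There is more than one size of the stand; the one meant has the size given above.

How it is judged:
On the way:
1. the punch's spring snaps (its catch gives by more than 2 mm) with its point pressing on the wood at the bottom of the open hole and the punch within 0.12 rad of upright (value of joint punch_sear above 0.002 m and contact force between punch and spot above 2 N and angle between punch's own z axis and vertical below 0.12 rad and horizontal distance between punch and hole below 0.008 m), for 0.05 s.
At the end, for the whole second after the job is handed in: The punch has been fired in the open hole and stands in its stand again: collar on the wood (origin 67 to 73 mm above the stand's origin, within 5 mm of its axis), within 0.1 rad of upright, at rest and released. The other things lie within 20 mm of where they were (z of punch in the frame of stand between 0.067 and 0.073 m and horizontal distance between punch and stand below 0.005 m and angle between punch's own z axis and vertical below 0.1 rad and linear speed of punch below 0.02 m/s and contact force between punch and the fingers below 0.05 N); the robot touches nothing.
It fails at once if the punch presses on the cigar box with more than 22 N (contact force between punch and cigar_box above 22 N).
It fails at once if the punch is fired away from the open hole (catch given by more than 2 mm with the punch's axis more than 12 mm off the hole, or with its point on the brass, not on the wood) ((value of joint punch_sear above 0.002 m and horizontal distance between punch and hole above 0.012 m) or (value of joint punch_sear above 0.002 m and contact force between punch and cigar_box above 4 N and contact force between punch and spot below 0.5 N)).
It fails at once if another thing on the table or the lid is shifted by more than 20 mm (distance of any of tape_roll, glue_dish, screw_jar, screwdriver, screw_tin, cutter, lighter from where it was at the start of the episode above 0.02 m).
It also fails if it takes over 72 s, if anything falls off the work surface, if the arm or the gripper's body presses on something with over 40 N, if the wrist force passes 120 N, or if a joint passes its speed limit or range.

### The arm

A 7-joint arm with a two-finger parallel gripper is mounted at the origin on the work surface. World frame = base frame: x ahead of the robot, y to its left, z up, the work surface at z = 0. Lengths are in m, angles in rad, forces in N, time in s.
With the tool pointing down it reaches from about 0.425 to 0.925 m from the base axis. Payload 6.8 kg.
Tool frame: the origin (TCP) lies midway between the tips of the shut fingers; the grasp point (between the pads) lies 19 mm behind it; z points along the fingers, y is the direction in which the jaws open and shut (so a half turn about z gives the same grasp; the last joint's range is limited). The gripper opens to 85 mm and grips with 20 to 120 N. Pads are 22 mm wide; open, the fingers measure 114 mm over their backs; the gripper's body (76 mm by 85 mm) begins 54 mm behind the grasp point. The pads swing forward as they close: fully open they stand 13 mm farther back than shut.
Start: joints at [1.165, 0.477, 0.022, 1.555, -0.011, 1.109, -0.083], TCP at [0.198, -0.645, 0.231] pointing down, gripper open.
Joint ranges: [-2.96, 2.96], [-0.34, 2.1], [-1.41, 1.46], [0.24, 2.44], [-1.37, 4.51], [0.17, 1.92], [-2.96, 2.96]. Speed limits (rad/s): [2.39, 2.39, 3.14, 3.14, 3.14, 3.14, 3.14].

### API

Orientations are given as a unit quaternion [w, x, y, z].
In Python, from station import readout, eyes, ticket gives the robot as it stands. The module is installed in compiled form; this text tells all that it offers.
- The arm moves only by the shell command python3 -m crank 'ROWS' [FORCE]. ROWS is JSON, a list of rows, each an object of numbers: "jaw": the opening in per cent of the stroke, from 0 (shut) to 100 (fully open); "x", "y", "z": the shift along the tool's x, y, z in mm; "ax", "ay", "az": the turn, a rotation vector about the tool's x, y, z in degrees. In form: [{"jaw": .., "x": .., "y": .., "z": .., "ax": .., "ay": .., "az": ..}, ...]. A call has 1 to 12 rows; each row shifts and turns the commanded pose from where the row before left it, along the tool's axes as they then stand; what a row does not reach is not made up. A row lasts 1/8 s, in which the tool goes at most 62.5 mm and 10.7 degrees, less where a joint would pass 70% of its speed; a pose out of reach is approached as far as the arm can. A call with a gripper value outside its range is refused whole. The fingers move at their own pace and stop on an object; FORCE is the grip in N (left out, the last holds). Time passes only in rows, so rows that do not move let the fingers close. It gives the time, the measured TCP pose, the force and the opening at its end, in the units of the state.
- readout.get_obs(): the state, without advancing time (a new reading comes with each control period).
- eyes.read_camera(name): name is "side" or "top" or "wrist"; returns (picture, depth): 480x640x3 uint8, red, green, blue; 480x640 float32, m along the optical axis (not along the pixel's ray), 0 where there is no reading.
- eyes.calibration(name): a dict with "fx", "fy", "cx", "cy" (pixels), "k1" (the pictures are not rectified: a ray, as slopes to the right and down, at radius r is drawn at 1 + k1 r^2 times it, then the intrinsics apply), "R" (3x3) and "t" (3): a world point X has camera coordinates R X + t. Camera axes: x right, y down, z forward; pixel columns grow to the right and rows downward; lengths in m; the calibration is good to about 2 mm. A picture is of the moment at which its call begins: read the wrist's pose just before it. calibration takes no time and is no camera call; for the wrist camera it gives the pose at the moment of the call.
- ticket.hand_in(): hands the job in, once; it reports no verdict.
The state is a dict: "t": time; "q": joint angles; "joint_vel": joint speeds; "joint_torque": joint torques, N m; "eef_pos": TCP position; "tool_rot": TCP orientation; "contact_force": force on the tool from outside, world axes, zero at the start; "torque": the same for the moment, N m; "gripper_width": opening from 0.0 (shut) to 1.0 (fully open).
Only numpy, scipy, OpenCV 4.12 (cv2) and the standard library are available. Lean on these libraries where they do the work, as an engineer would, in place of code of your own. Each camera call takes 0.05 s, during which the arm holds its last target. There are 200 camera calls.

## Working session

There is one attempt and no reset: what is moved stays moved. The work goes in short steps, Python scripts to look and compute and a shell command to move; the robot and the scene stay as the last step left them, time stands still between calls to the robot, and variables do not carry over. Pictures are saved under pics/ and viewed, about 8 in all and at most 12, crops included, and the job is handed in when it is done.

```bash
mkdir -p pics; cat > h.py <<'E'
import numpy as np, cv2
from station import readout, eyes, ticket
def grab(n):
    c=eyes.calibration(n); p,d=eyes.read_camera(n); return c,p,d
def save(name,p): cv2.imwrite('pics/'+name,p[:,:,::-1])
def world(c,d):
    v,u=np.mgrid[0:480,0:640].astype(float)
    x=(u-c['cx'])/c['fx'];y=(v-c['cy'])/c['fy'];xd,yd=x.copy(),y.copy()
    for _ in range(8):
        s=1+c['k1']*(x*x+y*y);x=xd/s;y=yd/s
    P=np.stack([x*d,y*d,d],-1)
    return (P-np.array(c['t']))@np.array(c['R'])
def proj(c,X):
    p=np.array(c['R'])@np.array(X)+np.array(c['t']);x,y=p[:2]/p[2];s=1+c['k1']*(x*x+y*y)
    return c['fx']*x*s+c['cx'],c['fy']*y*s+c['cy']
E
python3 - <<'E'
from h import *
ims=[]
for n in ['top','side']:
    c,p,d=grab(n); save(n+'0.png',p); np.savez(n+'0.npz',p=p,d=d,W=world(c,d)); print(n,c)
o=readout.get_obs();print(o)
E
```

```text
top {'fx': 571.6810787772768, 'fy': 571.6810787772768, 'cx': 311.76937950322383, 'cy': 235.33677959085384, 'k1': -0.09036757967771378, 'R': array([[ 1.40742297e-05, -9.99991878e-01,  4.03037396e-03],
       [-9.92596468e-01, -5.03494496e-04, -1.21457805e-01],
       [ 1.21458848e-01, -3.99882554e-03, -9.92588413e-01]]), 't': array([-0.02546035,  0.51950189,  1.1230661 ])}
side {'fx': 443.6615070633559, 'fy': 443.6615070633559, 'cx': 319.749531642858, 'cy': 238.43418141158295, 'k1': 0.010413773841725066, 'R': array([[-0.7134269 , -0.70053852, -0.01636574],
       [-0.36660456,  0.39304959, -0.84327523],
       [ 0.59717933, -0.59561548, -0.53723277]]), 't': array([0.3355863 , 0.25205321, 0.50192696])}
{'t': 0.1, 'q': array([ 1.16494962,  0.47770065,  0.02230881,  1.55635971, -0.0115051 ,
        1.10931908, -0.08310146]), 'joint_vel': array([-1.44776443e-03, -3.26913752e-03, -1.79401333e-03, -2.48201321e-03,
       -9.18348124e-05, -1.43164958e-04,  1.00128845e-03]), 'joint_torque': array([ 4.81658863e-03, -5.97759640e+01,  1.61373328e+00, -2.81955689e+01,
        1.28504485e-02,  5.02925541e-03,  2.22409142e-05]), 'eef_pos': array([ 0.19787265, -0.64477542,  0.23043053]), 'tool_rot': array([-8.11554871e-04,  9.88935041e-01,  1.48346878e-01, -1.72458492e-04]), 'contact_force': array([ 0.51616099, -0.47643725,  0.57367401]), 'torque': array([-0.00128331, -0.07932532, -0.06497981]), 'gripper_width': 1.0001816576137312}
```

View pics/top0.png

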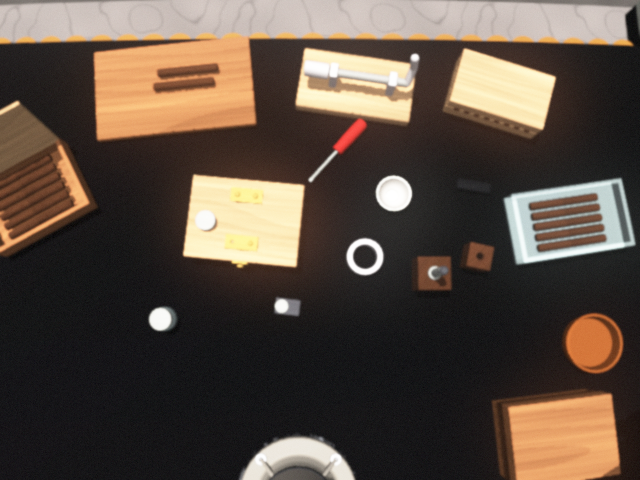

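View pics/side0.png

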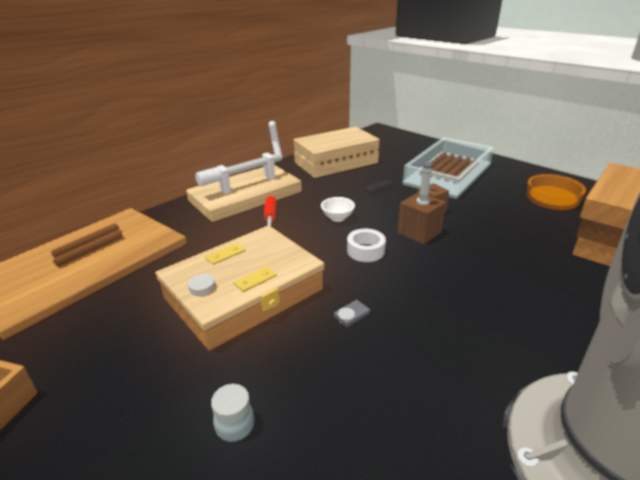

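Top view: the candidates for the stand are the block at (433,273) holding a punch, and the smaller block at (478,257), which is empty. The first is the larger. The open hole should be at the left (+y) end of the near plate, about (229,242). I'll confirm both in one enlarged crop and measure.

```bash
python3 - <<'E'
from h import *
z=np.load('top0.npz');p,W=z['p'],z['W']
a=cv2.resize(p[225:305,400:500],(500,400),interpolation=cv2.INTER_CUBIC)
b=cv2.resize(p[165:275,175:315],(509,400),interpolation=cv2.INTER_CUBIC)
im=np.hstack([a,b]);im=cv2.resize(im,(800,int(400*800/im.shape[1])));save('crop1.png',im)
def rect(m,nm):
    P=W[m];r=cv2.minAreaRect(P[:,:2].astype(np.float32)*1000);print(nm,m.sum(),np.round(r[0],1),np.round(r[1],1),r[2],'z',np.median(P[:,2]))
for nm,Z in (('top',z),('side',np.load('side0.npz'))):
    W=Z['W'];p=Z['p'].astype(int)
    X,Y,H=W[...,0],W[...,1],W[...,2]
    near=lambda x,y,r:np.hypot(X-x,Y-y)<r
    print('guess');
    if nm=='top':
        g=W[262,425];bx=W[222,270];s2=W[265,470];pl=W[243,241];print(g,bx,s2,pl,W[272,438])
    rect(near(*g[:2],.07)&(abs(H-.07)<.006)&(near(*(s2[:2]),.03)==0),'stand')
    rect(near(*s2[:2],.04)&(abs(H-s2[2])<.006),'small')
    rect(near(*g[:2],.07)&(H>.10),'punch>.1')
    rect(near(*g[:2],.07)&(H>.145),'punch cap')
    m=near(*bx[:2],.2)&(abs(H-.056)<.01)
    rect(m,'lid')
    yel=m&(p[...,2]<.35*p[...,0])&(p[...,1]>100)
    rect(yel&near(*pl[:2],.045),'plate')
E
```

```text
guess
[ 0.46263807 -0.2462549   0.06878564] [0.54348359 0.05777785 0.05367167] [ 0.45763649 -0.339328    0.05386859] [0.50075468 0.11408613 0.0602148 ] [ 0.43916115 -0.25610395  0.13643049]
stand 873 [ 441.2 -263.2] [65.1 62.8] 89.70954132080078 z 0.07099061578156209
small 398 [ 472.3 -358.1] [48.8 42.4] 77.3475341796875 z 0.053507997820154
punch>.1 126 [ 440.8 -262.7] [16.5 16.1] 2.323263645172119 z 0.15127892388946956
punch cap 73 [ 441. -263.] [16.2 15.6] 3.900995969772339 z 0.15422059533307386
lid 8861 [543.8 110.9] [224.4 172.4] 84.347900390625 z 0.05723408609540112
plate 0 [0. 0.] [0. 0.] 0.0 z nan
guess
stand 529 [ 441.5 -263.7] [68.3 66.2] 89.22421264648438 z 0.06973956445303414
small 152 [ 470. -358.] [48.3 38.1] 78.5943832397461 z 0.051911714622018476
punch>.1 253 [ 439.  -261.5] [17.7 14. ] 47.24119567871094 z 0.12971420685571444
punch cap 54 [ 439.1 -262.2] [15.7 10.8] 59.469200134277344 z 0.151303777489306
lid 8465 [544.5 108.8] [226.  169.8] 85.05300903320312 z 0.05616509822300393
plate 0 [0. 0.] [0. 0.] 0.0 z nan
  return _methods._mean(a, axis=axis, dtype=dtype,
  ret = ret.dtype.type(ret / rcount)
```

View pics/crop1.png

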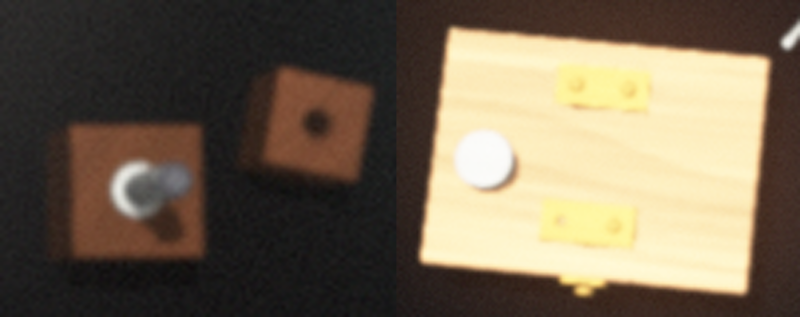

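The punch stands in the 65x63 mm block (70 mm tall), so that is the stand. The other block is only about 45 mm wide and 54 mm tall. On the near plate the open hole is the left (+y) end, which shows a small dark dot, and the screw is at the right end. Next I'll hover over the punch.

```bash
cat >> h.py <<'E'
from scipy.spatial.transform import Rotation as Ro
def rot(): 
    q=readout.get_obs()['tool_rot'];return Ro.from_quat([q[1],q[2],q[3],q[0]]).as_matrix()
def delta(target):
    o=readout.get_obs();R=rot()
    print('t',round(o['t'],2),'tcp',np.round(o['eef_pos']*1000,1),'F',np.round(o['contact_force'],1),'w',round(o['gripper_width'],3),'tilt z',np.round(R[:,2],4))
    print('tool shift mm',np.round(R.T@(np.array(target)-o['eef_pos'])*1000,1))
E
python3 -c "
from h import *
delta([.4405,-.2625,.231]);print(rot().round(4))"
```

```text
t 0.1 tcp [ 197.9 -644.8  230.4] F [ 0.5 -0.5  0.6] w 1.0 tilt z [-6.0e-04  1.6e-03 -1.0e+00]
tool shift mm [ 3.441e+02 -2.943e+02 -1.000e-01]
[[ 9.560e-01  2.934e-01 -6.000e-04]
 [ 2.934e-01 -9.560e-01  1.600e-03]
 [-1.000e-04 -1.700e-03 -1.000e+00]]
```

```bash
python3 -m crank '[{"jaw":100,"x":20,"y":-17},{"jaw":100,"x":38,"y":-33},{"jaw":100,"x":38,"y":-33},{"jaw":100,"x":38,"y":-33},{"jaw":100,"x":38,"y":-33},{"jaw":100,"x":38,"y":-33},{"jaw":100,"x":38,"y":-33},{"jaw":100,"x":38,"y":-33},{"jaw":100,"x":38,"y":-33},{"jaw":100,"x":20,"y":-13},{"jaw":100},{"jaw":100}]'
python3 - <<'E'
from h import *
delta([.4405,-.2625,.093])
c,p,d=grab('wrist');W=world(c,d);save('w1.png',p);print(c['fx'],c['k1'])
H=W[...,2];n=np.hypot(W[...,0]-.44,W[...,1]+.263)<.06
for lo,hi in ((.066,.0725),(.135,.17),(.085,.14)):
    m=n&(H>lo)&(H<hi)
    if m.sum()>5:
        r=cv2.minAreaRect(W[m][:,:2].astype(np.float32)*1000);print(lo,m.sum(),r,np.median(H[m]))
E
```

```text
t 0.1 tcp [ 197.9 -644.8  230.4] F [ 0.5 -0.5  0.6] w 1.0 tilt z [-6.0e-04  1.6e-03 -1.0e+00]
tool shift mm [ 344.1 -294.   137.9]
364.59607859357436 0.002665249435955992schema error: expected keys jaw, x, y, z, ax, ay, az
```

View pics/w1.png

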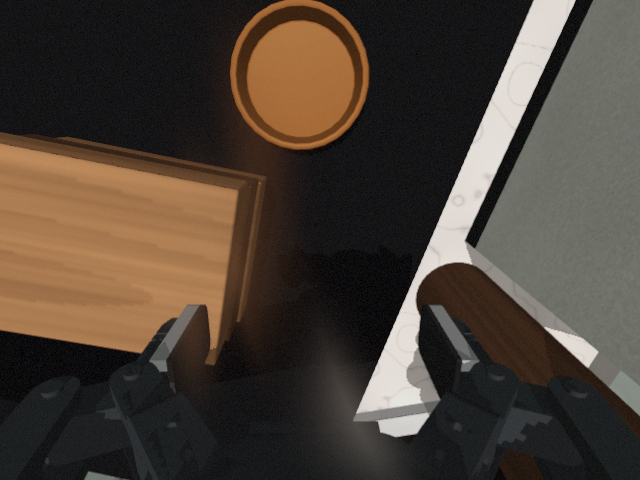

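The schema needs every key in each row, so nothing moved. The picture shows the start view: an orange dish at (300,75) and a wooden box at the left, neither part of the job.

```bash
python3 -m crank '[{"jaw":100,"x":20,"y":-17,"z":0,"ax":0,"ay":0,"az":0},{"jaw":100,"x":38,"y":-33,"z":0,"ax":0,"ay":0,"az":0},{"jaw":100,"x":38,"y":-33,"z":0,"ax":0,"ay":0,"az":0},{"jaw":100,"x":38,"y":-33,"z":0,"ax":0,"ay":0,"az":0},{"jaw":100,"x":38,"y":-33,"z":0,"ax":0,"ay":0,"az":0},{"jaw":100,"x":38,"y":-33,"z":0,"ax":0,"ay":0,"az":0},{"jaw":100,"x":38,"y":-33,"z":0,"ax":0,"ay":0,"az":0},{"jaw":100,"x":38,"y":-33,"z":0,"ax":0,"ay":0,"az":0},{"jaw":100,"x":38,"y":-33,"z":0,"ax":0,"ay":0,"az":0},{"jaw":100,"x":20,"y":-13,"z":0,"ax":0,"ay":0,"az":0},{"jaw":100,"x":0,"y":0,"z":0,"ax":0,"ay":0,"az":0},{"jaw":100,"x":0,"y":0,"z":0,"ax":0,"ay":0,"az":0}]'
python3 - <<'E'
from h import *
delta([.4405,-.2625,.093])
c,p,d=grab('wrist');W=world(c,d);save('w2.png',p)
H=W[...,2];n=np.hypot(W[...,0]-.44,W[...,1]+.263)<.06
for lo,hi in ((.066,.0725),(.14,.17),(.085,.14)):
    m=n&(H>lo)&(H<hi)
    if m.sum()>5:
        r=cv2.minAreaRect(W[m][:,:2].astype(np.float32)*1000);v,u=np.nonzero(m);print(lo,m.sum(),np.round(r[0],1),np.round(r[1],1),r[2],np.median(H[m]),'pix',u.mean(),v.mean())
E
```

```text
t: 1.65
eef_pos: [0.4398, -0.2643, 0.2311]
tool_rot: [0.0, 0.989, 0.148, -0.0]
contact_force: [0.2, -0.4, 0.2]
gripper_width: 0.999
t 1.65 tcp [ 439.8 -264.3  231.1] F [ 0.2 -0.4  0.2] w 0.999 tilt z [-8.e-04 -3.e-04 -1.e+00]
tool shift mm [  1.3  -1.6 138.1]
0.066 4167 [ 442.  -266.5] [64.5 64.1] 0.025010328739881516 0.07013383842417333 pix 314.64290856731463 206.42428605711544
0.14 607 [ 442.9 -266.2] [16.2 16.8] 11.330416679382324 0.1532881820513999 pix 314.90609555189457 240.97693574958814
0.085 426 [ 446.4 -264.5] [ 8.1 17.2] 24.19948959350586 0.11626968708198444 pix 314.7112676056338 219.12206572769952
```

```bash
python3 -m crank '[{"jaw":100,"x":1.7,"y":0.5,"z":15,"ax":0,"ay":0,"az":0},{"jaw":100,"x":0,"y":0,"z":25,"ax":0,"ay":0,"az":0},{"jaw":100,"x":0,"y":0,"z":25,"ax":0,"ay":0,"az":0},{"jaw":100,"x":0,"y":0,"z":25,"ax":0,"ay":0,"az":0},{"jaw":100,"x":0,"y":0,"z":20,"ax":0,"ay":0,"az":0},{"jaw":100,"x":0,"y":0,"z":15,"ax":0,"ay":0,"az":0},{"jaw":100,"x":0,"y":0,"z":8,"ax":0,"ay":0,"az":0},{"jaw":100,"x":0,"y":0,"z":4,"ax":0,"ay":0,"az":0},{"jaw":100,"x":0,"y":0,"z":0,"ax":0,"ay":0,"az":0},{"jaw":100,"x":0,"y":0,"z":0,"ax":0,"ay":0,"az":0}]'
python3 - <<'E'
from h import *
delta([.4405,-.2625,.093])
c,p,d=grab('wrist');save('w3.png',p)
E
```

```text
t: 2.95
eef_pos: [0.4429, -0.2635, 0.0949]
tool_rot: [0.0, 0.989, 0.148, 0.0]
contact_force: [0.6, 0.4, -0.8]
gripper_width: 0.998
t 2.95 tcp [ 442.9 -263.5   94.9] F [ 0.6  0.4 -0.8] w 0.998 tilt z [ 1.e-03 -5.e-04 -1.e+00]
tool shift mm [-2.  -1.6  1.9]
```

View pics/w3.png

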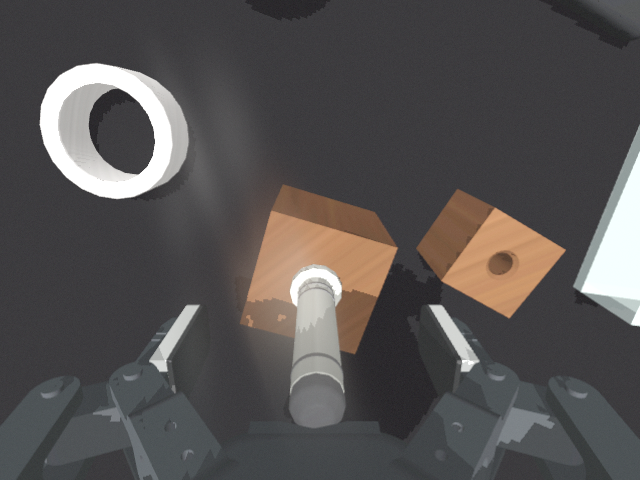

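The punch at u≈317 is centred between the pads (inner edges 205 and 422). The small empty stand is at (500,262) and the tape at (115,130). Closing the jaws.

```bash
python3 -m crank '[{"jaw":0,"x":0,"y":0,"z":0,"ax":0,"ay":0,"az":0},{"jaw":0,"x":0,"y":0,"z":0,"ax":0,"ay":0,"az":0},{"jaw":0,"x":0,"y":0,"z":0,"ax":0,"ay":0,"az":0},{"jaw":0,"x":0,"y":0,"z":0,"ax":0,"ay":0,"az":0},{"jaw":0,"x":0,"y":0,"z":0,"ax":0,"ay":0,"az":0},{"jaw":0,"x":0,"y":0,"z":0,"ax":0,"ay":0,"az":0},{"jaw":0,"x":0,"y":0,"z":0,"ax":0,"ay":0,"az":0},{"jaw":0,"x":0,"y":0,"z":0,"ax":0,"ay":0,"az":0}]' 80
```

```text
t: 4.0
eef_pos: [0.4425, -0.2634, 0.0944]
tool_rot: [0.0, 0.989, 0.148, 0.0]
contact_force: [-0.4, -0.5, 2.5]
gripper_width: 0.179
```

```bash
python3 -m crank '[{"jaw":0,"x":0,"y":0,"z":-3,"ax":0,"ay":0,"az":0},{"jaw":0,"x":0,"y":0,"z":-6,"ax":0,"ay":0,"az":0},{"jaw":0,"x":0,"y":0,"z":-10,"ax":0,"ay":0,"az":0},{"jaw":0,"x":0,"y":0,"z":-15,"ax":0,"ay":0,"az":0},{"jaw":0,"x":0,"y":0,"z":-20,"ax":0,"ay":0,"az":0},{"jaw":0,"x":0,"y":0,"z":-20,"ax":0,"ay":0,"az":0},{"jaw":0,"x":0,"y":0,"z":-6,"ax":0,"ay":0,"az":0},{"jaw":0,"x":0,"y":0,"z":0,"ax":0,"ay":0,"az":0},{"jaw":0,"x":0,"y":0,"z":0,"ax":0,"ay":0,"az":0}]'
python3 - <<'E'
from h import *
delta([.501-.12*.29,.132-.0,.175])
for n in('top','side','wrist'):
    c,p,d=grab(n); save(n+'2.png',p); np.savez(n+'2.npz',p=p,d=d,W=world(c,d))
    W=world(c,d)
    if n!='wrist':
        m=(np.hypot(W[...,0]-.4425,W[...,1]+.2634)<.03)&(W[...,2]>.075)
        for lo in np.arange(.08,.235,.01):
            k=m&(W[...,2]>=lo)&(W[...,2]<lo+.01)
            if k.sum()>4: print(n,round(lo,3),k.sum(),np.round(W[k].mean(0)*1000,1),np.round(np.ptp(W[k],axis=0)*1000,1))
E
```

```text
t: 5.12
eef_pos: [0.4419, -0.263, 0.1736]
tool_rot: [-0.0, 0.989, 0.148, -0.001]
contact_force: [0.2, -0.2, -3.2]
gripper_width: 0.174
t 5.12 tcp [ 441.9 -263.   173.6] F [ 0.2 -0.2 -3.2] w 0.174 tilt z [-1.2e-03  6.0e-04 -1.0e+00]
tool shift mm [ 139.2 -370.5   -1.2]
side 0.1 11 [ 440.  -261.4  104.7] [4.8 6.4 9.8]
side 0.11 32 [ 438.1 -259.3  115.4] [10.5  9.   9.8]
side 0.12 34 [ 438.9 -259.4  125. ] [15.2  9.7  9.6]
side 0.13 34 [ 437.9 -258.4  134.9] [11.4  9.4  9.7]
side 0.14 29 [ 437.7 -259.   143.6] [16.1 13.3  9. ]
side 0.15 80 [ 436.7 -256.9  154.7] [24.8 26.4  9.8]
side 0.16 47 [ 437.7 -257.8  164.9] [18.8 12.5  9.3]
side 0.17 45 [ 436.5 -252.9  176.1] [20.  32.2  9.9]
side 0.18 79 [ 435.4 -250.9  185.2] [23.6 40.   9.9]
side 0.19 82 [ 435.5 -249.8  195.5] [20.9 37.   9.6]
side 0.2 77 [ 434.4 -250.7  205.2] [20.7 42.2  9.6]
side 0.21 45 [ 433.8 -255.8  214.3] [31.6 46.1  9.4]
side 0.22 43 [ 433.9 -266.8  225. ] [21.7 54.6  9.8]
side 0.23 30 [ 427.  -253.   236.1] [14.6 36.7  9.7]
```

```bash
python3 - <<'E'
from h import *
p=np.load('side2.npz')['p'];c=eyes.calibration('side')
a=proj(c,[.442,-.263,.15]);print(a);u,v=map(int,a)
a=cv2.resize(p[v-50:v+50,u-40:u+40],(480,600),interpolation=cv2.INTER_CUBIC)
p=np.load('wrist2.npz')['p']
im=np.hstack([a,cv2.resize(p[230:480,253:387],(320,600))]);save('c2.png',im)
E
```

```text
(np.float64(426.308109309815), np.float64(164.6751976422936))
```

View pics/c2.png

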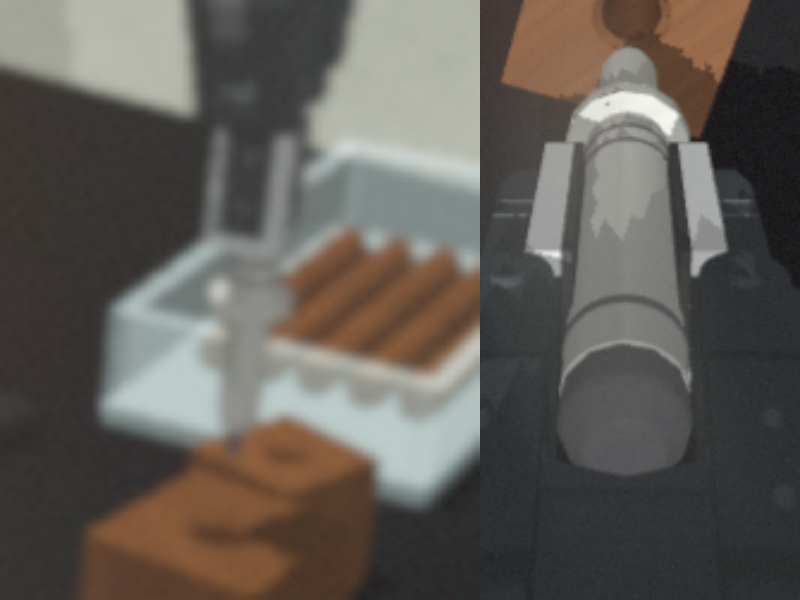

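```bash
python3 - <<'E'
from h import *
c=eyes.calibration('side');R=rot()
t=readout.get_obs()['eef_pos'];print(t,R.round(3))
for dz in(-.1,-.085,-.075,-.03,-.023,0,.05): print(dz,np.round(proj(c,t+[0,0,dz]),1))
for x in(.01,): print('dx',np.round(proj(c,t+[.01,0,-.05]),1),'dy',np.round(proj(c,t+[0,.01,-.05]),1))
c=eyes.calibration('wrist')
for dz in(-.08,-.023,0,.05,.062): print('w',dz,np.round(proj(c,t+[0,0,dz]),1))
# plumb axis from wrist: segment barrel edges
z=np.load('wrist2.npz');W=z['W'];L=(W-t)@R  # tool coords
m=(abs(L[...,0])<.03)&(abs(L[...,1])<.03)&(L[...,2]>-.08)&(L[...,2]<.09)&(z['d']>0)
for lo in np.arange(-.07,.09,.01):
    k=m&(L[...,2]>=lo)&(L[...,2]<lo+.01)
    if k.sum()>10: print(round(lo,3),k.sum(),np.round(L[k].mean(0)*1000,1),np.round(np.percentile(L[k][:,:2],[2,98],axis=0).ravel()*1000,1))
E
```

```text
[ 0.44202977 -0.26310849  0.17362662] [[ 0.956  0.293 -0.001]
 [ 0.293 -0.956  0.001]
 [-0.001 -0.001 -1.   ]]
-0.1 [422.  200.5]
-0.085 [422.8 193.7]
-0.075 [423.4 189.1]
-0.03 [425.9 167.8]
-0.023 [426.4 164.3]
0 [427.8 152.8]
0.05 [431.  126.6]
dx [420.4 176. ] dy [421.8 179. ]
w -0.08 [311.1 246.3]
w -0.023 [310.4 285.2]
w 0 [310.1 308.3]
w 0.05 [308.7 389.3]
w 0.062 [308.2 420. ]
-0.07 2188 [ 11.2   1.1 -65.1] [ -3.  -18.5  18.1  21.1]
-0.06 6227 [  6.2  -3.1 -55.1] [ -8.3 -29.7  13.1  29.6]
-0.05 3549 [  8.2   0.6 -45.7] [ -5.7 -27.5  14.2  28.5]
-0.04 1907 [  7.6   1.5 -35.3] [ -0.7 -16.4  12.3  18.7]
-0.03 1625 [  8.1   1.4 -25.2] [  3.1 -18.9  11.9  21.8]
-0.02 1358 [  8.1   1.6 -15.2] [  3.2 -18.8  11.9  21.7]
-0.01 762 [ 7.8  1.4 -6.1] [  2.9 -16.6  11.9  20. ]
0.0 336 [5.9 1.6 4.7] [ 2.6 -5.8  7.6  8.9]
0.01 806 [ 6.3  1.8 17. ] [ 0.8 -9.4 11.1 12.9]
0.02 133 [ 9.2  1.7 21.7] [ 3.  -9.6 11.7 13.3]
0.03 20 [ 5.2  1.8 38.9] [ 4.4 -1.8  5.8  5.4]
0.04 142 [ 4.4  2.  45. ] [ 1.2 -3.9  5.8  8.1]
0.05 127 [ 4.   2.2 54.5] [-0.5 -4.3  5.9  8.8]
```

The hanging punch is upright within about 1° (the nib's side-view slope matches the vertical's). The nib tip is about 72 mm below the TCP. The wrist camera shows about +1.5 mm of bias in tool y, because the pads also appear centred there, so I'll measure the hole relative to the punch in the same camera. Moving to 40 mm short of the hole.

```bash
python3 -m crank '[{"jaw":0,"x":6,"y":-16,"z":0,"ax":0,"ay":0,"az":0},{"jaw":0,"x":13,"y":-36,"z":0,"ax":0,"ay":0,"az":0},{"jaw":0,"x":13,"y":-36,"z":0,"ax":0,"ay":0,"az":0},{"jaw":0,"x":13,"y":-36,"z":0,"ax":0,"ay":0,"az":0},{"jaw":0,"x":14,"y":-36,"z":0,"ax":0,"ay":0,"az":0},{"jaw":0,"x":14,"y":-36,"z":0,"ax":0,"ay":0,"az":0},{"jaw":0,"x":14,"y":-36,"z":0,"ax":0,"ay":0,"az":0},{"jaw":0,"x":14,"y":-36,"z":0,"ax":0,"ay":0,"az":0},{"jaw":0,"x":14,"y":-36,"z":0,"ax":0,"ay":0,"az":0},{"jaw":0,"x":11,"y":-36,"z":0,"ax":0,"ay":0,"az":0},{"jaw":0,"x":6,"y":-20,"z":0,"ax":0,"ay":0,"az":0},{"jaw":0,"x":0,"y":0,"z":0,"ax":0,"ay":0,"az":0}]'
python3 -m crank '[{"jaw":0,"x":0,"y":0,"z":0,"ax":0,"ay":0,"az":0},{"jaw":0,"x":0,"y":0,"z":0,"ax":0,"ay":0,"az":0}]'
python3 - <<'E'
from h import *
delta([.501,.132,.175])
c,p,d=grab('wrist');save('w4.png',p);W=world(c,d);np.savez('w4.npz',p=p,d=d,W=W);print(proj(c,[.501,.132,.06]))
E
```

```text
t: 6.78
eef_pos: [0.4621, 0.1224, 0.1743]
tool_rot: [-0.0, 0.989, 0.151, -0.0]
contact_force: [-0.1, 0.1, -2.9]
gripper_width: 0.177
t: 7.02
eef_pos: [0.4629, 0.1185, 0.1742]
tool_rot: [0.0, 0.989, 0.148, -0.0]
contact_force: [-1.2, -1.0, -2.2]
gripper_width: 0.176
t 7.03 tcp [462.9 118.5 174.2] F [-1.2 -1.  -2.2] w 0.176 tilt z [-2.e-04 -6.e-04 -1.e+00]
tool shift mm [40.4 -1.8 -0.8]
(np.float64(308.41979897901416), np.float64(175.6874035575712))
```

View pics/w4.png

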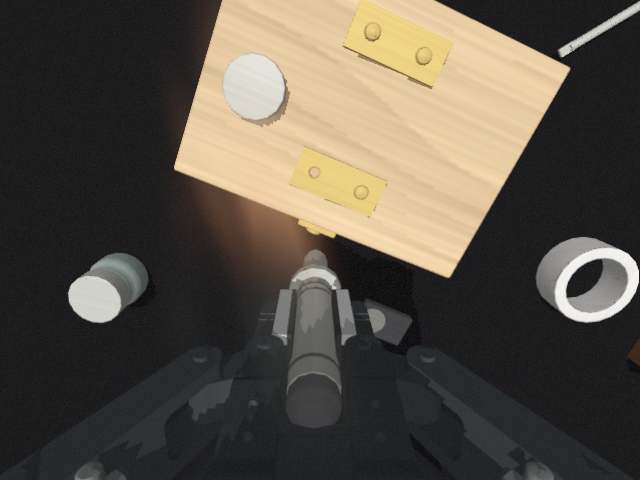

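The open hole is at (314,172), showing a wood-coloured floor. The screw is at (361,192), the tin at (254,87), and the punch nose at (315,255).

```bash
cat > hole.py <<'E'
from h import *
def hole(c,p,d,u0,v0,r=9):
    # wood-coloured floor of the hole: lower saturation than brass
    R=rot();t=readout.get_obs()['eef_pos']
    s=cv2.cvtColor(p,cv2.COLOR_RGB2HSV)[...,1].astype(float)
    y,x=np.mgrid[0:480,0:640];m=(abs(x-u0)<=r)&(abs(y-v0)<=r)
    w=(np.median(s[m])-s).clip(20)-20; w=w*m
    u,v=(w*x).sum()/w.sum(),(w*y).sum()/w.sum()
    k=m;W=world(c,d);z=np.median(W[k][:,2])
    W1=world(c,np.ones((480,640)));C=-np.array(c['R']).T@np.array(c['t'])
    g=W1[int(round(v)),int(round(u))]-C
    # subpixel direction
    gx=W1[int(round(v)),int(round(u))+1]-W1[int(round(v)),int(round(u))];gy=W1[int(round(v))+1,int(round(u))]-W1[int(round(v)),int(round(u))]
    g=g+gx*(u-round(u))+gy*(v-round(v))
    X=C+g*(.060-C[2])/g[2]
    print('hole px',round(u,1),round(v,1),'plate z',round(z,4),'world',np.round(X*1000,1),'tool',np.round(R.T@(X-t)*1000,1))
E
python3 - <<'E'
from hole import *
z=np.load('w4.npz');c=eyes.calibration('wrist');hole(c,z['p'],z['d'],314,172)
s=cv2.cvtColor(z['p'],cv2.COLOR_RGB2HSV)[...,1];print(s[163:182,304:325])
W=z['W'];R=rot();t=readout.get_obs()['eef_pos'];L=(W-t)@R
# plates/lid from wrist
m=(abs(W[...,2]-.056)<.0025)&(np.hypot(W[...,0]-.544,W[...,1]-.11)<.16);print('lid z',np.median(W[m][:,2]))
E
```

```text
hole px 314.1 171.9 plate z 0.0598 world [504.8 129.   60. ] tool [ 43.1   2.2 114.2]
[[115 114 113 114 116 114 114 113 113 115 114 115 113 112 111 114 114 113
  114 113 115]
 [114 113 113 114 113 114 114 114 112 114 112 112 114 115 113 112 113 113
  113 113 112]
 [111 113 112 113 111 113 111 111 114 113 114 114 113 113 112 112 112 113
  112 113 115]
 [112 113 112 114 113 114 114 114 117 118 118 118 117 115 113 112 112 113
  113 113 114]
 [112 113 112 111 112 113 117 121 125 115 103 112 119 123 116 113 113 116
  115 113 114]
 [113 114 112 111 112 116 121 107  87  80  79  80  90 105 119 117 113 114
  115 114 114]
 [112 114 111 114 113 124 115  85  79  78  78  77  78  80 100 120 115 113
  114 111 113]
 [112 112 113 115 116 125  85  78  78  78  79  76  76  76  86 111 117 116
  115 114 113]
 [113 112 114 114 120 117  83  77  78  77  78  78  76  78  79 107 117 115
  113 114 114]
 [113 112 112 113 120 116  83  77  78  78  79  75  78  79  78  97 116 115
  115 113 115]
 [112 114 111 111 121 105  82  78  79  79  78  78  79  78  77 104 118 114
  115 113 113]
 [115 113 112 112 116 119  94  81  79  77  78  78  78  76  85 112 115 113
  112 113 115]
 [114 112 114 112 114 119 116  95  80  78  77  77  79  88 111 117 113 113
  115 111 113]
 [112 113 113 116 114 118 121 114  89  79  78  83  90 110 118 115 112 113
  112 114 112]
 [111 112 112 114 114 115 116 119 115 110 109 114 115 116 117 114 116 114
  114 112 111]
 [114 113 114 111 113 112 114 117 116 119 119 117 117 116 114 114 112 113
  114 113 113]
 [115 114 113 112 113 112 112 116 115 115 114 115 115 114 114 113 113 115
  113 114 110]
 [113 113 113 113 113 114 112 113 113 112 115 117 113 114 117 114 114 116
  112 113 113]
 [111 113 113 113 114 112 114 112 114 113 114 112 113 114 114 116 114 114
  113 114 113]]
lid z 0.056175918485082625
```

```bash
python3 -m crank '[{"jaw":0,"x":6,"y":0.3,"z":0,"ax":0,"ay":0,"az":0},{"jaw":0,"x":12,"y":0,"z":0,"ax":0,"ay":0,"az":0},{"jaw":0,"x":12,"y":0,"z":5,"ax":0,"ay":0,"az":0},{"jaw":0,"x":9,"y":0,"z":8,"ax":0,"ay":0,"az":0},{"jaw":0,"x":5,"y":0,"z":8,"ax":0,"ay":0,"az":0},{"jaw":0,"x":0,"y":0,"z":6,"ax":0,"ay":0,"az":0},{"jaw":0,"x":0,"y":0,"z":3,"ax":0,"ay":0,"az":0},{"jaw":0,"x":0,"y":0,"z":0,"ax":0,"ay":0,"az":0},{"jaw":0,"x":0,"y":0,"z":0,"ax":0,"ay":0,"az":0},{"jaw":0,"x":0,"y":0,"z":0,"ax":0,"ay":0,"az":0}]'
python3 - <<'E'
from h import *
t=readout.get_obs()['eef_pos'];delta([.505,.129,.13])
c,p,d=grab('wrist');np.savez('w5.npz',p=p,d=d);a=cv2.resize(p[170:290,255:375],(600,600),interpolation=cv2.INTER_CUBIC)
c,p,d=grab('side');np.savez('s5.npz',p=p,d=d);u,v=map(int,proj(c,t-[0,0,.06]));print(u,v);b=cv2.resize(p[v-45:v+45,u-15:u+15],(200,600),interpolation=cv2.INTER_CUBIC)
save('c5.png',np.hstack([a,b]))
E
```

```text
t: 8.32
eef_pos: [0.5053, 0.1322, 0.1446]
tool_rot: [0.0, 0.989, 0.148, 0.0]
contact_force: [0.8, -0.1, -2.1]
gripper_width: 0.175
t 8.32 tcp [505.3 132.2 144.6] F [ 0.8 -0.1 -2.1] w 0.175 tilt z [ 6.e-04  1.e-04 -1.e+00]
tool shift mm [-1.2  3.  14.6]
242 269
```

View pics/c5.png

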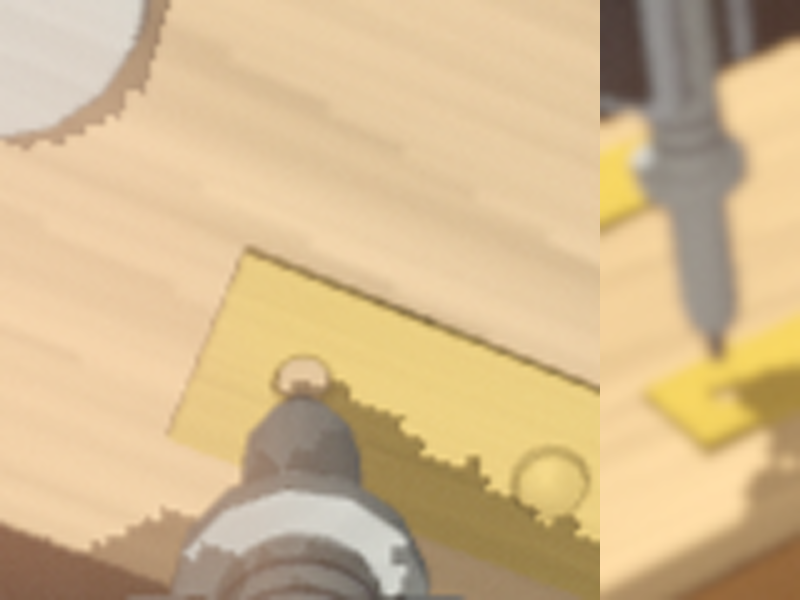

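Lateral alignment is good: nose centre at crop u 303, hole at 302. Next I'll work out the fore-aft offset from both cameras.

```bash
python3 - <<'E'
from h import *
from scipy.optimize import least_squares
R=rot();t=readout.get_obs()['eef_pos']
def onplane(c,u,v,z):
    return np.r_[least_squares(lambda q:np.array(proj(c,[q[0],q[1],z]))-[u,v],[.5,.13]).x,z]
cw=eyes.calibration('wrist');cs=eyes.calibration('side')
C=-cw['R'].T@cw['t'];print('wrist cam in tool',np.round(R.T@(C-t)*1000,1))
for v in(244.5,246.4,248): X=onplane(cw,315.4,v,.06);print('hole wrist',v,np.round(X*1000,1),'tool',np.round(R.T@(X-t)*1000,1))
ax=t+R@[-.001,.0019,0]
for L in (68,70,72,74,76): print(L,'wrist',np.round(proj(cw,ax-[0,0,L/1000]),1),'side',np.round(proj(cs,t+R@[-.001,0,L/1000]),1))
# plate in side/top images by colour, projected on z=.06
for n,f in(('side','s5.npz'),('side','side0.npz'),('top','top0.npz')):
    c=eyes.calibration(n);Z=np.load(f);p=Z['p'];h=cv2.cvtColor(p,cv2.COLOR_RGB2HSV);W=world(c,Z['d'])
    m=(h[...,1]>135)&(h[...,0]>22)&(h[...,0]<34)&(np.hypot(W[...,0]-.501,W[...,1]-.115)<.045)&(W[...,2]>.05)
    W1=world(c,np.ones((480,640)));C=-c['R'].T@c['t'];G=W1-C;P=C+G*((.06-C[2])/G[...,2])[...,None]
    r=cv2.minAreaRect(P[m][:,:2].astype(np.float32)*1000);print(n,m.sum(),np.round(r[0],1),np.round(r[1],1),round(r[2],1),np.round(P[m].mean(0)*1000,1))
E
```

```text
wrist cam in tool [  80.9    1.4 -142.7]
hole wrist 244.5 [505.8 129.3  60. ] tool [-0.4  2.9 84.5]
hole wrist 246.4 [504.5 128.9  60. ] tool [-1.7  2.9 84.5]
hole wrist 248 [503.5 128.6  60. ] tool [-2.8  2.9 84.5]
68 wrist [313.9 254.5] side [243.2 273.8]
70 wrist [313.9 253.3] side [243.3 274.8]
72 wrist [313.9 252.2] side [243.5 275.9]
74 wrist [313.9 251.1] side [243.6 276.9]
76 wrist [313.9 250. ] side [243.7 277.9]
side 233 [501.7 113.4] [61.5 24.3] 86.5 [505.3 116.1  60. ]
side 397 [484.7 114.3] [61.8 58.3] 86.5 [498.3 114.1  60. ]
top 0 [0. 0.] [0. 0.] 0.0 [nan nan nan]<stdin>:16: RuntimeWarning: Mean of empty slice.
  ret = um.true_divide(
```

Both cameras agree within about 1 mm, with the tip about 10 mm above the plate. I'll descend gently and watch the force.

```bash
python3 -m crank '[{"jaw":0,"x":-0.5,"y":0,"z":2,"ax":0,"ay":0,"az":0},{"jaw":0,"x":0,"y":0,"z":2,"ax":0,"ay":0,"az":0},{"jaw":0,"x":0,"y":0,"z":2,"ax":0,"ay":0,"az":0},{"jaw":0,"x":0,"y":0,"z":1,"ax":0,"ay":0,"az":0},{"jaw":0,"x":0,"y":0,"z":0,"ax":0,"ay":0,"az":0},{"jaw":0,"x":0,"y":0,"z":0,"ax":0,"ay":0,"az":0}]'
python3 -m crank '[{"jaw":0,"x":0,"y":0,"z":1,"ax":0,"ay":0,"az":0},{"jaw":0,"x":0,"y":0,"z":0.5,"ax":0,"ay":0,"az":0},{"jaw":0,"x":0,"y":0,"z":0,"ax":0,"ay":0,"az":0},{"jaw":0,"x":0,"y":0,"z":0,"ax":0,"ay":0,"az":0}]'
python3 -m crank '[{"jaw":0,"x":0,"y":0,"z":0.5,"ax":0,"ay":0,"az":0},{"jaw":0,"x":0,"y":0,"z":0.5,"ax":0,"ay":0,"az":0},{"jaw":0,"x":0,"y":0,"z":0,"ax":0,"ay":0,"az":0},{"jaw":0,"x":0,"y":0,"z":0,"ax":0,"ay":0,"az":0}]'
python3 -m crank '[{"jaw":0,"x":0,"y":0,"z":0.5,"ax":0,"ay":0,"az":0},{"jaw":0,"x":0,"y":0,"z":0.5,"ax":0,"ay":0,"az":0},{"jaw":0,"x":0,"y":0,"z":0,"ax":0,"ay":0,"az":0},{"jaw":0,"x":0,"y":0,"z":0,"ax":0,"ay":0,"az":0}]'
```

```text
t: 9.18
eef_pos: [0.5047, 0.1321, 0.1373]
tool_rot: [0.0, 0.989, 0.148, 0.0]
contact_force: [0.7, -0.6, -2.5]
gripper_width: 0.176
t: 9.68
eef_pos: [0.5047, 0.1321, 0.1358]
tool_rot: [0.0, 0.989, 0.148, 0.0]
contact_force: [-0.7, 0.2, -2.6]
gripper_width: 0.178
t: 10.18
eef_pos: [0.5047, 0.1321, 0.1348]
tool_rot: [0.0, 0.989, 0.148, -0.0]
contact_force: [-0.1, -0.4, -2.5]
gripper_width: 0.177
t: 10.68
eef_pos: [0.5047, 0.1321, 0.1338]
tool_rot: [-0.0, 0.989, 0.148, 0.0]
contact_force: [0.9, -0.5, -1.4]
gripper_width: 0.177
```

```bash
python3 -m crank '[{"jaw":0,"x":0,"y":0,"z":0.5,"ax":0,"ay":0,"az":0},{"jaw":0,"x":0,"y":0,"z":0,"ax":0,"ay":0,"az":0},{"jaw":0,"x":0,"y":0,"z":0,"ax":0,"ay":0,"az":0}]'
python3 -m crank '[{"jaw":0,"x":0,"y":0,"z":0.5,"ax":0,"ay":0,"az":0},{"jaw":0,"x":0,"y":0,"z":0,"ax":0,"ay":0,"az":0},{"jaw":0,"x":0,"y":0,"z":0,"ax":0,"ay":0,"az":0}]'
python3 - <<'E'
from h import *
t=readout.get_obs()['eef_pos']
c,p,d=grab('wrist');v=p[200:290,275:365];a=cv2.resize(v,(450,450),interpolation=cv2.INTER_CUBIC)
c,p,d=grab('side');u,v=map(int,proj(c,t-[0,0,.07]));print(u,v);b=cv2.resize(p[v-25:v+20,u-17:u+18],(350,450),interpolation=cv2.INTER_CUBIC)
save('c6.png',np.hstack([a,b]))
E
```

```text
t: 11.05
eef_pos: [0.5047, 0.1321, 0.1333]
tool_rot: [0.0, 0.989, 0.148, 0.0]
contact_force: [-0.1, -0.0, -1.3]
gripper_width: 0.179
t: 11.42
eef_pos: [0.5047, 0.1321, 0.1328]
tool_rot: [-0.0, 0.989, 0.148, -0.0]
contact_force: [-0.4, 0.2, -2.3]
gripper_width: 0.176
243 280
```

View pics/c6.png

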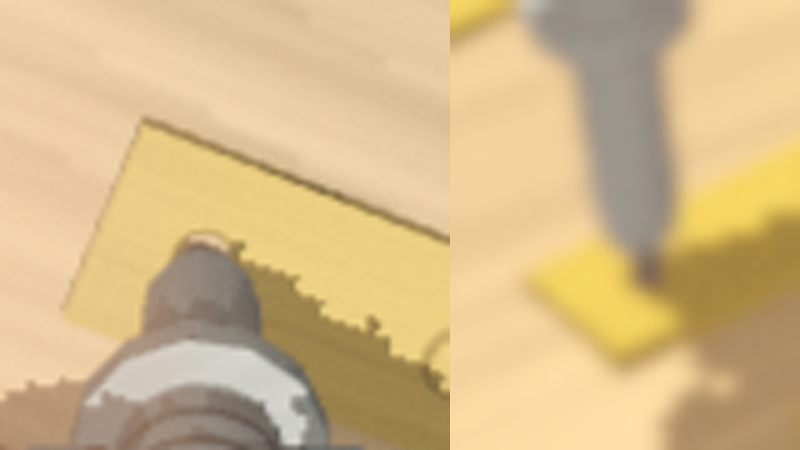

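The wrist view shows the nose in line with the hole (hole rim just visible at crop (205,240)). The side view shows the nib ending on the plate at crop (650,285). There's no contact yet, so I'll continue.

```bash
for i in 1 2; do python3 -m crank '[{"jaw":0,"x":0,"y":0,"z":0.5,"ax":0,"ay":0,"az":0},{"jaw":0,"x":0,"y":0,"z":0,"ax":0,"ay":0,"az":0},{"jaw":0,"x":0,"y":0,"z":0,"ax":0,"ay":0,"az":0}]'; python3 -c "
from h import *
delta([0,0,0])"|head -1; done
python3 -m crank '[{"jaw":0,"x":0,"y":0,"z":0.5,"ax":0,"ay":0,"az":0},{"jaw":0,"x":0,"y":0,"z":0,"ax":0,"ay":0,"az":0},{"jaw":0,"x":0,"y":0,"z":0,"ax":0,"ay":0,"az":0}]'
python3 -m crank '[{"jaw":0,"x":0,"y":0,"z":0.5,"ax":0,"ay":0,"az":0},{"jaw":0,"x":0,"y":0,"z":0,"ax":0,"ay":0,"az":0},{"jaw":0,"x":0,"y":0,"z":0,"ax":0,"ay":0,"az":0}]'
```

```text
t: 11.9
eef_pos: [0.5047, 0.1321, 0.1323]
tool_rot: [0.0, 0.989, 0.148, -0.0]
contact_force: [0.7, 0.1, -1.6]
gripper_width: 0.181
t 11.9 tcp [504.7 132.1 132.3] F [ 0.7  0.1 -1.6] w 0.181 tilt z [ 0. -0. -1.]
t: 12.28
eef_pos: [0.5049, 0.1321, 0.132]
tool_rot: [-0.0, 0.989, 0.148, 0.0]
contact_force: [-0.4, 1.0, 1.2]
gripper_width: 0.178
t 12.28 tcp [504.9 132.1 132. ] F [-0.4  1.   1.2] w 0.178 tilt z [ 4.e-04  1.e-04 -1.e+00]
t: 12.65
eef_pos: [0.5048, 0.1321, 0.1314]
tool_rot: [-0.0, 0.989, 0.148, 0.0]
contact_force: [-0.6, -0.4, 1.7]
gripper_width: 0.178
t: 13.02
eef_pos: [0.5048, 0.1321, 0.1309]
tool_rot: [-0.0, 0.989, 0.148, 0.0]
contact_force: [-0.7, -0.8, 4.4]
gripper_width: 0.182
```

First contact came at TCP z≈132.2 mm. The punch was gripped 24.4 mm above its origin. Contact on wood therefore means a reach of ~51.3 mm, while contact on brass would mean 47.8 mm, outside the 50–60 mm range. So the point is on the wood. Pressing on.

```bash
for k in 1; do python3 -m crank '[{"jaw":0,"x":0,"y":0,"z":0.5,"ax":0,"ay":0,"az":0},{"jaw":0,"x":0,"y":0,"z":0.5,"ax":0,"ay":0,"az":0},{"jaw":0,"x":0,"y":0,"z":0,"ax":0,"ay":0,"az":0}]'; done
python3 -m crank '[{"jaw":0,"x":0,"y":0,"z":0.5,"ax":0,"ay":0,"az":0},{"jaw":0,"x":0,"y":0,"z":0.5,"ax":0,"ay":0,"az":0},{"jaw":0,"x":0,"y":0,"z":0,"ax":0,"ay":0,"az":0}]'
python3 -m crank '[{"jaw":0,"x":0,"y":0,"z":0.5,"ax":0,"ay":0,"az":0},{"jaw":0,"x":0,"y":0,"z":0,"ax":0,"ay":0,"az":0}]'
python3 -m crank '[{"jaw":0,"x":0,"y":0,"z":0.5,"ax":0,"ay":0,"az":0},{"jaw":0,"x":0,"y":0,"z":0,"ax":0,"ay":0,"az":0}]'
```

```text
t: 13.4
eef_pos: [0.5048, 0.1321, 0.1299]
tool_rot: [-0.0, 0.989, 0.148, 0.0]
contact_force: [-0.7, -0.5, 4.3]
gripper_width: 0.177
t: 13.78
eef_pos: [0.505, 0.1322, 0.1291]
tool_rot: [-0.0, 0.989, 0.148, 0.0]
contact_force: [-1.0, -0.3, 6.8]
gripper_width: 0.178
t: 14.02
eef_pos: [0.505, 0.1322, 0.1287]
tool_rot: [-0.0, 0.989, 0.148, 0.0]
contact_force: [-0.9, -0.1, 6.7]
gripper_width: 0.179
t: 14.28
eef_pos: [0.5051, 0.1323, 0.1283]
tool_rot: [-0.0, 0.989, 0.148, 0.0]
contact_force: [-1.0, -0.1, 8.2]
gripper_width: 0.175
```

```bash
for k in 1; do python3 -m crank '[{"jaw":0,"x":0,"y":0,"z":0.5,"ax":0,"ay":0,"az":0},{"jaw":0,"x":0,"y":0,"z":0,"ax":0,"ay":0,"az":0}]' | grep -E 'eef|force'; done
python3 -m crank '[{"jaw":0,"x":0,"y":0,"z":0.4,"ax":0,"ay":0,"az":0},{"jaw":0,"x":0,"y":0,"z":0,"ax":0,"ay":0,"az":0}]'| grep -E 'eef|force'
python3 -m crank '[{"jaw":0,"x":0,"y":0,"z":0.4,"ax":0,"ay":0,"az":0},{"jaw":0,"x":0,"y":0,"z":0,"ax":0,"ay":0,"az":0}]'| grep -E 'eef|force'
python3 -m crank '[{"jaw":0,"x":0,"y":0,"z":0.4,"ax":0,"ay":0,"az":0},{"jaw":0,"x":0,"y":0,"z":0,"ax":0,"ay":0,"az":0}]'| grep -E 'eef|force'
```

```text
eef_pos: [0.5052, 0.1323, 0.128]
contact_force: [-1.1, -1.3, 8.9]
eef_pos: [0.5052, 0.1323, 0.1276]
contact_force: [-1.6, -0.7, 11.1]
eef_pos: [0.5052, 0.1323, 0.1273]
contact_force: [-1.5, -0.5, 11.6]
eef_pos: [0.5053, 0.1323, 0.127]
contact_force: [-0.9, -0.7, 11.4]
```

```bash
for k in 1; do python3 -m crank '[{"jaw":0,"x":0,"y":0,"z":0.4,"ax":0,"ay":0,"az":0},{"jaw":0,"x":0,"y":0,"z":0,"ax":0,"ay":0,"az":0}]' | grep -E 'eef|force'; done
python3 -m crank '[{"jaw":0,"x":0,"y":0,"z":0.4,"ax":0,"ay":0,"az":0},{"jaw":0,"x":0,"y":0,"z":0,"ax":0,"ay":0,"az":0}]'| grep -E 'eef|force'
python3 -m crank '[{"jaw":0,"x":0,"y":0,"z":0.4,"ax":0,"ay":0,"az":0},{"jaw":0,"x":0,"y":0,"z":0,"ax":0,"ay":0,"az":0}]'| grep -E 'eef|force'
```

```text
eef_pos: [0.5053, 0.1324, 0.1267]
contact_force: [-1.3, -1.1, 10.7]
eef_pos: [0.5054, 0.1323, 0.1263]
contact_force: [-2.1, -0.6, 12.5]
eef_pos: [0.5054, 0.1324, 0.126]
contact_force: [-2.7, -0.2, 12.3]
```

```bash
python3 -m crank '[{"jaw":0,"x":0,"y":0,"z":0.4,"ax":0,"ay":0,"az":0},{"jaw":0,"x":0,"y":0,"z":0,"ax":0,"ay":0,"az":0}]' | grep -E 'eef|force|rot'
python3 -m crank '[{"jaw":0,"x":0,"y":0,"z":0.4,"ax":0,"ay":0,"az":0},{"jaw":0,"x":0,"y":0,"z":0,"ax":0,"ay":0,"az":0}]'| grep -E 'eef|force|rot'
```

```text
eef_pos: [0.5051, 0.1323, 0.1252]
tool_rot: [-0.0, 0.989, 0.148, 0.001]
contact_force: [-1.3, 0.2, 8.9]
eef_pos: [0.5052, 0.1323, 0.1248]
tool_rot: [-0.0, 0.989, 0.148, 0.001]
contact_force: [-1.3, -0.7, 9.5]
```

The snap is felt: force fell from 12.4 to 8.9 and the TCP dropped 0.8 mm. The catch has about 3 mm of travel, so I'll follow through carefully.

```bash
python3 -m crank '[{"jaw":0,"x":0,"y":0,"z":0.5,"ax":0,"ay":0,"az":0},{"jaw":0,"x":0,"y":0,"z":0,"ax":0,"ay":0,"az":0},{"jaw":0,"x":0,"y":0,"z":0,"ax":0,"ay":0,"az":0}]' | grep -E 'eef|force'
python3 -m crank '[{"jaw":0,"x":0,"y":0,"z":0.5,"ax":0,"ay":0,"az":0},{"jaw":0,"x":0,"y":0,"z":0,"ax":0,"ay":0,"az":0},{"jaw":0,"x":0,"y":0,"z":0,"ax":0,"ay":0,"az":0}]'| grep -E 'eef|force'
python3 -m crank '[{"jaw":0,"x":0,"y":0,"z":0.4,"ax":0,"ay":0,"az":0},{"jaw":0,"x":0,"y":0,"z":0,"ax":0,"ay":0,"az":0},{"jaw":0,"x":0,"y":0,"z":0,"ax":0,"ay":0,"az":0}]'| grep -E 'eef|force'
```

```text
eef_pos: [0.5053, 0.1323, 0.1244]
contact_force: [-1.3, -1.1, 10.1]
eef_pos: [0.5054, 0.1324, 0.1243]
contact_force: [-2.5, -1.3, 14.2]
eef_pos: [0.5055, 0.1324, 0.1243]
contact_force: [-2.9, -1.9, 16.8]
```

Solid: the force climbed to 16.8 (about 19 N net) with no travel, so the catch is fully through. Lifting straight up.

```bash
python3 -m crank '[{"jaw":0,"x":0,"y":0,"z":-2,"ax":0,"ay":0,"az":0},{"jaw":0,"x":0,"y":0,"z":-4,"ax":0,"ay":0,"az":0},{"jaw":0,"x":0,"y":0,"z":-6,"ax":0,"ay":0,"az":0},{"jaw":0,"x":0,"y":0,"z":-10,"ax":0,"ay":0,"az":0},{"jaw":0,"x":0,"y":0,"z":-15,"ax":0,"ay":0,"az":0},{"jaw":0,"x":0,"y":0,"z":-15,"ax":0,"ay":0,"az":0},{"jaw":0,"x":0,"y":0,"z":0,"ax":0,"ay":0,"az":0},{"jaw":0,"x":0,"y":0,"z":0,"ax":0,"ay":0,"az":0}]'
python3 - <<'E'
from h import *
delta([.4425,-.2634,.174])
R=rot();t=readout.get_obs()['eef_pos']
c,p,d=grab('wrist');np.savez('w7.npz',p=p,d=d);W=world(c,d);L=(W-t)@R
m=(abs(L[...,0])<.03)&(abs(L[...,1])<.016)&(d>0)
for lo in np.arange(-.06,.07,.01):
    k=m&(L[...,2]>=lo)&(L[...,2]<lo+.01)
    if k.sum()>10: print(round(lo,3),k.sum(),np.round(L[k].mean(0)*1000,1),np.round(np.percentile(L[k][:,:2],[2,98],axis=0).ravel()*1000,1))
c,p,d=grab('side');np.savez('s7.npz',p=p,d=d)
q=np.load('w7.npz')['p'];a=cv2.resize(q[230:480,253:387],(320,600))
u,v=map(int,proj(c,t-[0,0,.03]));print(u,v,[np.round(proj(c,t-[0,0,z]),1) for z in(.02,.075)]);b=cv2.resize(p[v-50:v+50,u-40:u+40],(480,600),interpolation=cv2.INTER_CUBIC)
save('c7.png',np.hstack([b,a]))
E
```

```text
t: 18.65
eef_pos: [0.5045, 0.1319, 0.1746]
tool_rot: [0.0, 0.989, 0.148, -0.0]
contact_force: [-0.7, 0.4, -2.6]
gripper_width: 0.18
t 18.65 tcp [504.5 131.9 174.6] F [-0.7  0.4 -2.6] w 0.18 tilt z [-1.e-04 -2.e-04 -1.e+00]
tool shift mm [-175.2  359.7    0.7]
-0.06 3108 [  6.5   0.3 -55.6] [ -6.7 -15.1  13.1  15.2]
-0.05 2241 [  7.1   0.2 -45.5] [ -6.7 -15.3  14.2  15.3]
-0.04 1770 [  7.6   1.4 -35.5] [ -1.2 -12.5  12.1  14.8]
-0.03 1266 [  8.4   0.2 -25.2] [  3.  -15.4  12.   15. ]
-0.02 1032 [  8.3   0.2 -15.1] [  3.  -15.3  11.9  15. ]
-0.01 688 [ 7.8  1.  -5.8] [  3.  -14.7  11.9  14.8]
0.0 340 [5.9 1.5 4.7] [ 2.5 -5.9  7.7  8.8]
0.01 811 [ 6.3  2.  17.1] [ 0.7 -9.3 11.2 13.1]
0.02 128 [ 8.9  2.3 21.7] [ 1.  -9.8 11.6 14.5]
0.03 20 [ 5.3  2.5 38.9] [ 4.7 -1.4  5.9  5.4]
0.04 145 [ 4.4  2.2 45.1] [ 0.9 -3.7  5.7  8.6]
0.05 124 [ 4.1  2.2 54.3] [-0.3 -4.5  5.9  8.8]
238 236 [array([237.2, 230.5]), array([241.5, 261.5])]
```

View pics/c7.png

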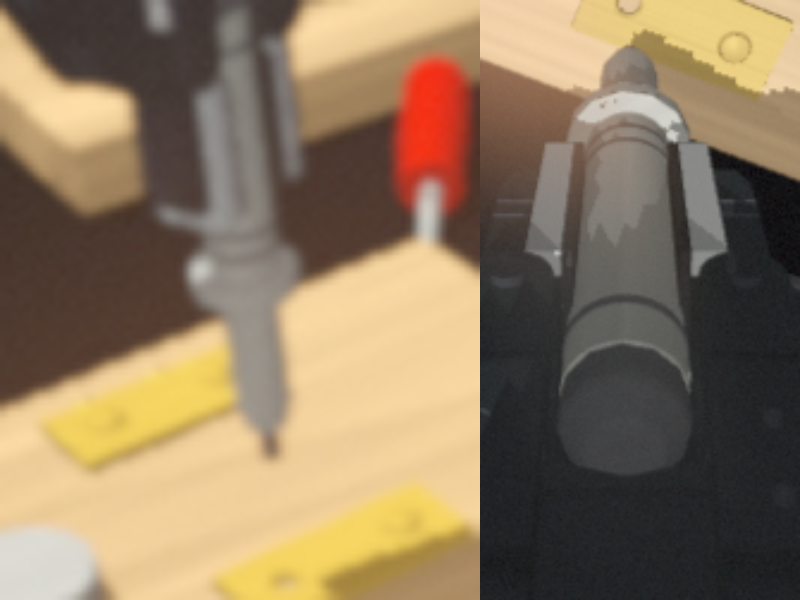

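The punch sits in the grip as before (same wrist profile), upright, nib out. Carrying it back to the grasp spot above the stand.

```bash
python3 -m crank '[{"jaw":0,"x":-8,"y":16,"z":0,"ax":0,"ay":0,"az":0},{"jaw":0,"x":-17,"y":35,"z":0,"ax":0,"ay":0,"az":0},{"jaw":0,"x":-17,"y":35,"z":0,"ax":0,"ay":0,"az":0},{"jaw":0,"x":-17,"y":35,"z":0,"ax":0,"ay":0,"az":0},{"jaw":0,"x":-17,"y":35,"z":0,"ax":0,"ay":0,"az":0},{"jaw":0,"x":-17,"y":35,"z":0,"ax":0,"ay":0,"az":0},{"jaw":0,"x":-17,"y":35,"z":0,"ax":0,"ay":0,"az":0},{"jaw":0,"x":-17,"y":35,"z":0,"ax":0,"ay":0,"az":0},{"jaw":0,"x":-17,"y":35,"z":0,"ax":0,"ay":0,"az":0},{"jaw":0,"x":-17,"y":35,"z":0,"ax":0,"ay":0,"az":0},{"jaw":0,"x":-9,"y":19,"z":0,"ax":0,"ay":0,"az":0},{"jaw":0,"x":-5,"y":10,"z":0,"ax":0,"ay":0,"az":0}]'
python3 -m crank '[{"jaw":0,"x":0,"y":0,"z":0,"ax":0,"ay":0,"az":0},{"jaw":0,"x":0,"y":0,"z":0,"ax":0,"ay":0,"az":0},{"jaw":0,"x":0,"y":0,"z":0,"ax":0,"ay":0,"az":0}]' >/dev/null
python3 -c "
from h import *
delta([.4423,-.2633,.174])"
```

```text
t: 20.25
eef_pos: [0.4415, -0.2654, 0.1744]
tool_rot: [-0.0, 0.989, 0.147, -0.001]
contact_force: [0.2, 0.4, -3.2]
gripper_width: 0.176
t 20.62 tcp [ 443.3 -262.4  174.7] F [-0.6 -0.5 -2.7] w 0.175 tilt z [ 1.e-04  3.e-04 -1.e+00]
tool shift mm [-1.2  0.6  0.7]
```

```bash
python3 -m crank '[{"jaw":0,"x":-1.2,"y":0.6,"z":0,"ax":0,"ay":0,"az":0},{"jaw":0,"x":0,"y":0,"z":5,"ax":0,"ay":0,"az":0},{"jaw":0,"x":0,"y":0,"z":10,"ax":0,"ay":0,"az":0},{"jaw":0,"x":0,"y":0,"z":10,"ax":0,"ay":0,"az":0},{"jaw":0,"x":0,"y":0,"z":5,"ax":0,"ay":0,"az":0},{"jaw":0,"x":0,"y":0,"z":0,"ax":0,"ay":0,"az":0},{"jaw":0,"x":0,"y":0,"z":0,"ax":0,"ay":0,"az":0}]'
python3 -m crank '[{"jaw":0,"x":0,"y":0,"z":5,"ax":0,"ay":0,"az":0},{"jaw":0,"x":0,"y":0,"z":5,"ax":0,"ay":0,"az":0},{"jaw":0,"x":0,"y":0,"z":5,"ax":0,"ay":0,"az":0},{"jaw":0,"x":0,"y":0,"z":5,"ax":0,"ay":0,"az":0},{"jaw":0,"x":0,"y":0,"z":0,"ax":0,"ay":0,"az":0},{"jaw":0,"x":0,"y":0,"z":0,"ax":0,"ay":0,"az":0}]'
```

```text
t: 21.5
eef_pos: [0.4423, -0.2644, 0.1449]
tool_rot: [0.0, 0.989, 0.148, 0.0]
contact_force: [0.2, -0.7, -1.9]
gripper_width: 0.176
t: 22.25
eef_pos: [0.4422, -0.2644, 0.1248]
tool_rot: [0.0, 0.989, 0.148, 0.0]
contact_force: [0.3, 0.4, -2.0]
gripper_width: 0.177
```

```bash
python3 -m crank '[{"jaw":0,"x":0,"y":-0.9,"z":4,"ax":0,"ay":0,"az":0},{"jaw":0,"x":0,"y":0,"z":5,"ax":0,"ay":0,"az":0},{"jaw":0,"x":0,"y":0,"z":5,"ax":0,"ay":0,"az":0},{"jaw":0,"x":0,"y":0,"z":5,"ax":0,"ay":0,"az":0},{"jaw":0,"x":0,"y":0,"z":5,"ax":0,"ay":0,"az":0},{"jaw":0,"x":0,"y":0,"z":4,"ax":0,"ay":0,"az":0},{"jaw":0,"x":0,"y":0,"z":1,"ax":0,"ay":0,"az":0},{"jaw":0,"x":0,"y":0,"z":0,"ax":0,"ay":0,"az":0},{"jaw":0,"x":0,"y":0,"z":0,"ax":0,"ay":0,"az":0}]'
python3 -m crank '[{"jaw":0,"x":0,"y":0,"z":0.5,"ax":0,"ay":0,"az":0},{"jaw":0,"x":0,"y":0,"z":0.3,"ax":0,"ay":0,"az":0},{"jaw":0,"x":0,"y":0,"z":0,"ax":0,"ay":0,"az":0},{"jaw":0,"x":0,"y":0,"z":0,"ax":0,"ay":0,"az":0}]'
```

```text
t: 23.38
eef_pos: [0.4419, -0.2636, 0.0959]
tool_rot: [0.0, 0.989, 0.148, 0.0]
contact_force: [1.0, 0.2, -2.5]
gripper_width: 0.174
t: 23.88
eef_pos: [0.4418, -0.2635, 0.0949]
tool_rot: [0.0, 0.989, 0.148, 0.0]
contact_force: [0.1, -0.2, -2.1]
gripper_width: 0.177
```

```bash
python3 -m crank '[{"jaw":0,"x":0,"y":0,"z":0.4,"ax":0,"ay":0,"az":0},{"jaw":0,"x":0,"y":0,"z":0.3,"ax":0,"ay":0,"az":0},{"jaw":0,"x":0,"y":0,"z":0,"ax":0,"ay":0,"az":0}]' |grep -E "eef|force"
python3 -m crank '[{"jaw":0,"x":0,"y":0,"z":0.4,"ax":0,"ay":0,"az":0},{"jaw":0,"x":0,"y":0,"z":0,"ax":0,"ay":0,"az":0},{"jaw":0,"x":0,"y":0,"z":0,"ax":0,"ay":0,"az":0}]'|grep -E "eef|force"
```

```text
eef_pos: [0.4418, -0.2635, 0.0945]
contact_force: [-0.9, -0.4, 1.8]
eef_pos: [0.4419, -0.2636, 0.0944]
contact_force: [-2.3, 1.2, 6.2]
```

The collar is seated at the original TCP height (94.4 mm) with force rising. Releasing and retreating.

```bash
python3 -m crank '[{"jaw":25,"x":0,"y":0,"z":0,"ax":0,"ay":0,"az":0},{"jaw":40,"x":0,"y":0,"z":0,"ax":0,"ay":0,"az":0},{"jaw":100,"x":0,"y":0,"z":0,"ax":0,"ay":0,"az":0},{"jaw":100,"x":0,"y":0,"z":0,"ax":0,"ay":0,"az":0},{"jaw":100,"x":0,"y":0,"z":0,"ax":0,"ay":0,"az":0},{"jaw":100,"x":0,"y":0,"z":0,"ax":0,"ay":0,"az":0},{"jaw":100,"x":0,"y":0,"z":-10,"ax":0,"ay":0,"az":0},{"jaw":100,"x":0,"y":0,"z":-25,"ax":0,"ay":0,"az":0},{"jaw":100,"x":0,"y":0,"z":-35,"ax":0,"ay":0,"az":0},{"jaw":100,"x":0,"y":0,"z":-35,"ax":0,"ay":0,"az":0},{"jaw":100,"x":0,"y":0,"z":-30,"ax":0,"ay":0,"az":0}]'
python3 -m crank '[{"jaw":100,"x":-40,"y":30,"z":0,"ax":0,"ay":0,"az":0},{"jaw":100,"x":-30,"y":50,"z":0,"ax":0,"ay":0,"az":0},{"jaw":100,"x":-20,"y":50,"z":0,"ax":0,"ay":0,"az":0},{"jaw":100,"x":0,"y":50,"z":0,"ax":0,"ay":0,"az":0},{"jaw":100,"x":0,"y":0,"z":0,"ax":0,"ay":0,"az":0},{"jaw":100,"x":0,"y":0,"z":0,"ax":0,"ay":0,"az":0}]'
python3 - <<'E'
from h import *
def rect(W,m): r=cv2.minAreaRect(W[m][:,:2].astype(np.float32)*1000);return m.sum(),np.round(r[0],1),np.round(r[1],1),np.round(np.percentile(W[m][:,2],[50,98]),4)
ims=[]
for n in('top','side'):
    c,p,d=grab(n);W1=world(c,d);z=np.load(n+'0.npz')
    for W in(z['W'],W1):
        near=np.hypot(W[...,0]-.441,W[...,1]+.263)<.06
        print(n,'cap',*rect(W,near&(W[...,2]>.145)),'| barrel',*rect(W,near&(W[...,2]>.09)&(W[...,2]<.13)) )
    ims.append(cv2.resize(p,(400,300)) if n=='side' else p)
    if n=='side': crop=cv2.resize(p[130:250,370:480],(550,600),interpolation=cv2.INTER_CUBIC)
    df=cv2.absdiff(p,z['p']).max(2);k=cv2.connectedComponentsWithStats((cv2.medianBlur(df,5)>45).astype(np.uint8))
    print([tuple(s) for s in k[2][1:] if s[4]>15])
save('fin.png',crop)
E
```

```text
t: 26.0
eef_pos: [0.4419, -0.2636, 0.231]
tool_rot: [0.0, 0.989, 0.148, 0.001]
contact_force: [-0.4, 0.4, -0.4]
gripper_width: 1.0
t: 26.75
eef_pos: [0.4086, -0.461, 0.2289]
tool_rot: [-0.0, 0.989, 0.149, 0.0]
contact_force: [0.2, 0.8, 0.9]
gripper_width: 1.004
top cap 73 [ 441. -263.] [16.2 15.6] [0.1542 0.1588] | barrel 45 [ 440.2 -258.1] [16.6  7.3] [0.109  0.1285]
top cap 74 [ 440.1 -262.5] [16.8 14.8] [0.1546 0.1586] | barrel 45 [ 438.7 -258.4] [16.8  7.4] [0.1095 0.1274]
[(np.int32(608), np.int32(252), np.int32(32), np.int32(58), np.int32(1156)), (np.int32(561), np.int32(289), np.int32(22), np.int32(13), np.int32(165)), (np.int32(583), np.int32(324), np.int32(57), np.int32(156), np.int32(4455)), (np.int32(510), np.int32(397), np.int32(71), np.int32(83), np.int32(3465))]
side cap 54 [ 439.1 -262.2] [15.7 10.8] [0.1513 0.1553] | barrel 167 [ 439.  -259.4] [16.8 12. ] [0.11   0.1294]
side cap 55 [ 438.6 -260.1] [15.1 11.5] [0.1515 0.1552] | barrel 173 [ 438.4 -259.6] [17.1 13.1] [0.1105 0.1296]
[(np.int32(494), np.int32(0), np.int32(48), np.int32(102), np.int32(2641)), (np.int32(591), np.int32(173), np.int32(49), np.int32(154), np.int32(2400)), (np.int32(617), np.int32(248), np.int32(5), np.int32(14), np.int32(47)), (np.int32(636), np.int32(295), np.int32(4), np.int32(6), np.int32(18))]
```

View pics/fin.png

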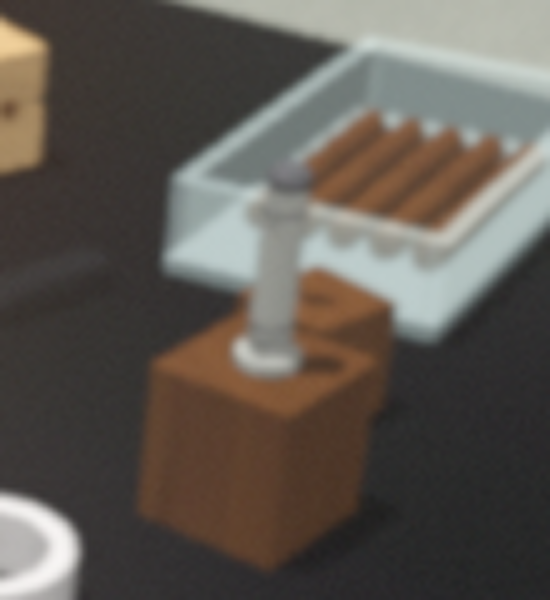

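The punch stands upright with its collar on the stand (crop (267,355)) within about 1 mm of its start. The image differences are all in areas where the arm or its shadow is, not at the bystanders. Handing in.

```bash
python3 -c "
from h import *
o=readout.get_obs();print(o['t'],abs(o['joint_vel']).max());print(ticket.hand_in())"
```

```text
26.85 0.0034692524508918143
the job is handed in; nothing more can be done
None
```

The job is handed in, at about 27 s of the 72 s allowed. I fired the punch in the open hole, then put it back in the 64 mm stand and released it.

- **On the wood, not brass:** I judged this from the contact height. It implies a nib reach of about 51 mm, within the stated 50–60 mm; contact on brass would have meant about 48 mm. The wrist and side views put the point within about 1 mm of the hole.
- **The snap:** The measured force climbed to about 15 N net, then dropped by about 3.5 N. The nib then went solid about 1 mm further down than the last reading after the drop, so travel past the snap was about 1.7 mm by TCP height. That is less than the 3 mm described. I take it as fully snapped because it was solid, but I can't read the catch directly.
- **Peak force:** The last press read about 19 N net, under the 22 N limit. Readings are noisy by about 1 N, so it came closer to the limit than I would have liked.
- **Return:** The collar seated at the same height as at the start (TCP 94.4 mm). The top camera puts the cap within 1 mm of where it was, and the side camera within about 2 mm. The punch is upright and the gripper is open and clear.
- **Other things:** Before-and-after pictures from the top and side cameras differ only where the arm or its shadow is, so nothing else appears to have moved.

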